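# Clamp a piston in the V-block fixture with the inner knob

### The job

Stand the loose aluminium piston, crown up, on the clamping fixture between the rubber pad and the V-block and let go of it. Then turn only the orange inner knob clockwise until the pad has pushed the piston against the V-block and holds it snugly, at about 12 N by feel and never above 28 N, and let go. Do not disturb the blue stop ring around the knob, do not push the plunger or pad by hand, and leave the other things on the bench where they are.

Things in the scene. Friction and masses are not known exactly. Their poses are not given: they have to be found in the camera images.
- piston: Loose aluminium piston with three dark ring grooves near its top, a plain cylinder 52 mm in diameter and 46 mm tall, 0.13 to 0.25 kg, standing crown up on the bench. Origin: centre of its underside; z up along its axis.
- fixture: Clamping fixture fixed to the bench. x axis: clamping direction, from the knob housing to the V-block; z up; origin on the bench, mid-width of the base plate. Aluminium plate 270 x 100 mm (x -150 to +120 mm), top at z 12 mm. Dark steel housing 76 x 78 mm centred at x -110 mm, top at z 62 mm, carries two concentric knobs. Pad face at x -16 mm when the knob reads 0.
- nest (a point): Point on the plate's top (12 mm above the bench) between pad and V-block, on the centre line between two red lines 68 mm apart, at fixture x +14 mm; same axes as the fixture. The piston stands here, 4 mm clear of the pad at knob 0. The steel V-block (42 mm tall, 46 mm wide, 120 degree V) is bolted at an unreported place: pushed home, the piston's axis is 3 to 10 mm beyond this point in x.
- inner_knob: Orange inner knob (turn this), vertical axis: bar 44 mm long (its x), 12 mm thick (its y), 18 mm tall on a 28 mm neck. Origin: on the axis, level with the stop ring's top, 78 mm above the bench; the bar spans 4 to 22 mm above it. At angle 0 the bar is parallel to the fixture's x; it starts within 0.1 rad of that; limits 0.3 rad back, 2.2 rad clockwise.
- knob_axis (a point): Common axis of both knobs at the ring's top face, 78 mm up. Clockwise (from above) the inner knob drives plunger and pad to the V-block, 12 mm per rad, against an even friction of about 0.26 N m, and stays where left. The pad pushes through a 6 N/mm spring, no preload: after solid contact the clamp force grows about 70 N per rad, the knob torque 0.012 N m per N (compare like steps).
- ring_mark (a point): White mark on the blue outer stop ring, 30 mm from the common axis, on its top face (78 mm above the bench). The ring is 68 mm in diameter, 14 mm tall (64 to 78 mm above the bench), concentric with and 4 mm below the orange bar, and turns easily (0.06 N m). It must not be turned: a mark shift of up to 4 mm (0.13 rad) is tolerated.
- plunger: Steel plunger, 18 mm in diameter, sliding out of the housing along the fixture's x axis at 34 mm above the bench; it carries the pad. Origin: the fixture's origin at knob angle 0, moving with the plunger. Not to be pushed by hand.
- pad: Black rubber pad, 26 x 26 mm face, 8 mm thick, sprung on the plunger's end. Origin: centre of the face that touches the piston, 34 mm above the bench; x points to the V-block. It can be pressed back 9 mm.
- bob_weight: Bystander: dark steel weight with a small head, 48 mm in diameter, 56 mm tall; stands on the bench. Origin: centre of its underside.
- marker: Bystander: white marker with a blue cap lying on the bench, 135 mm long, 17 mm thick. Origin: near its middle, on the bench.
- wrench: Bystander: steel wrench lying on the bench along its x axis, about 180 mm long. Origin: at its underside, near the middle.
- wrist_pin: Bystander: upright steel pin, 18 mm in diameter, 50 mm tall. Origin: centre of its underside.
- big_nut: Bystander: steel ring nut, 38 mm in diameter, 18 mm tall. Origin: centre of its underside.
- rag_cup: Bystander: red cup, 70 mm in diameter, 70 mm tall. Origin: centre of its underside.
There are look-alikes about, which are no part of the job. What is shaped like the piston but green or yellow is not meant.

How it is judged:
By the outcome, as a careful person would: the job done as asked, in the order asked, and still so for the second after the job is handed in, with the robot touching nothing.
It also fails if it takes over 67 s, if anything falls off the work surface, if the arm or the gripper's body presses on something with over 40 N, if the wrist force passes 120 N, or if a joint passes its speed limit or range.

### The arm

A 7-joint arm with a two-finger parallel gripper is mounted at the origin on the work surface. World frame = base frame: x ahead of the robot, y to its left, z up, the work surface at z = 0. Lengths are in m, angles in rad, forces in N, time in s.
With the tool pointing down it reaches from about 0.425 to 0.8 m from the base axis. Payload 8.3 kg.
Tool frame: the origin (TCP) lies on the centre line of the jaws, within the pads' length; the fingertips stand 8 mm ahead of it and the grasp point (between the pads) lies 11 mm behind it (r.nose_length is the distance from the TCP to the fingertips, in m); z points along the fingers, y is the line along which they close (so a half turn about z gives the same grasp; the last joint's range is limited). The gripper opens to 85 mm and grips with 20 to 120 N. Pads are 22 mm wide; open, the fingers measure 114 mm over their backs; the gripper's body (76 mm by 85 mm) begins 54 mm behind the grasp point. The pads swing forward as they close: fully open they stand 13 mm farther back than shut.
Start: joints at [-1.274, 0.383, 0.016, 1.37, -0.006, 1.388, -0.046], TCP at [0.22, 0.585, 0.239] pointing down, gripper open.
Joint ranges: [-2.95, 2.95], [-0.25, 2.06], [-1.52, 1.56], [0.18, 2.33], [-1.44, 4.58], [0.02, 2.06], [-3.01, 3.01]. Speed limits (rad/s): [2.39, 2.39, 3.01, 3.01, 3.14, 3.14, 3.14].

### API

Orientations are given as a unit quaternion [w, x, y, z].
In Python, from workcell import monitor, eyes, ticket, r gives the robot as it stands.
- The arm moves only by the tool apply_moves, never from a script. Its argument "plan" is a list of rows, each a list of 5 numbers: the shift along the tool's x, y, z in m, then the turn about the tool's z in degrees, then the finger opening in m, from 0 to 0.0854. In form: [[x, y, z, turn, hand], ...]. A call has 1 to 8 rows; each row shifts and turns the commanded pose from where the row before left it, along the tool's axes as they then stand; what a row does not reach is not made up. A row lasts 1/12 s, in which the tool goes at most 41.7 mm and 7.16 degrees, less where a joint would pass 70% of its speed; a pose out of reach is approached as far as the arm can. A call with a gripper value outside its range is refused whole. The fingers move at their own pace and stop on an object; "newtons" is the grip in N (left out, the last holds). Time passes only in rows, so rows that do not move let the fingers close. It gives the time, the measured TCP pose, the force, the opening and the grip force at its end, in the units of the state.
- monitor.sense(): the state, without advancing time (a new reading comes with each control period).
- eyes.read_camera(name): name is "scene" or "top" or "wrist"; returns a dict with "frame" (400x640x3 uint8, blue, green, red), "z_map" (400x640 float32, m along the optical axis (not along the pixel's ray), 0 where there is no reading), "fx", "fy", "cx", "cy" (pixels), "rvec" (rotation vector, rad) and "tvec" (3), from world to camera coordinates, as OpenCV has them; the wrist camera has in their place "tool_from_camera" (4x4, takes a point from camera to tool coordinates, whose origin is the TCP and whose axes are the flange's). Camera axes: x right, y down, z forward; pixel columns grow to the right and rows downward; lengths in m; the calibration is good to about 2 mm. A picture is of the moment at which its call begins: read the wrist's pose just before it.
- ticket.job_done(): hands the job in; it is judged then, once.
The state is a dict: "t": time; "joint_pos": joint angles; "qvel": joint speeds; "effort": joint torques, N m; "tool_pos": TCP position; "ee_rot": TCP orientation; "contact_force": force on the tool from outside, world axes, zero at the start; "wrist_torque": the same for the moment, N m; "grip_width": finger opening in m; "finger_force": force on a finger pad.
Only numpy, scipy, OpenCV 4.12 (cv2) and the standard library are available. Lean on these libraries where they do the work, as an engineer would, in place of code of your own. Each camera call takes 0.05 s, during which the arm holds its last target. There are 200 camera calls.

## Working session

There is one attempt and no reset: what is moved stays moved. The work goes in short steps, Python scripts to look and compute and a tool call to move; the robot and the scene stay as the last step left them, time stands still between calls to the robot, and variables do not carry over. Pictures are saved under pics/ and viewed, at most 10 in all, crops included, and the job is handed in when it is done.

Besides the shell and the picture viewer there is one more tool, called after "Emit:" in YAML: its name, and indented under it one key for each argument. apply_moves: Moves the arm, as the interface text tells. Its arguments: {"type":"object","properties":{"plan":{"type":"array","items":{"type":"array","items":{"type":"number"}}},"newtons":{"type":"number"}},"required":["plan"]}

```bash
mkdir -p pics; cat > h.py <<'E'
import numpy as np, cv2
from workcell import monitor, eyes, ticket, r
from scipy.spatial.transform import Rotation as R
def world(d, s=None):
    """per-pixel world xyz"""
    z=d["z_map"]; v,u=np.mgrid[:z.shape[0],:z.shape[1]]
    p=np.stack([(u-d["cx"])/d["fx"]*z,(v-d["cy"])/d["fy"]*z,z],-1)
    if "rvec" in d:
        M=cv2.Rodrigues(np.array(d["rvec"],float))[0]; return (p-np.array(d["tvec"]).ravel())@M
    T=np.array(d["tool_from_camera"]); q=p@T[:3,:3].T+T[:3,3]
    w=s["ee_rot"]; return q@R.from_quat([w[1],w[2],w[3],w[0]]).as_matrix().T+np.array(s["tool_pos"])
E
python3 - <<'E'
from h import *
s=monitor.sense(); print(s)
for n in("scene","top"):
    d=eyes.read_camera(n); cv2.imwrite(f"pics/{n}0.png",d["frame"]); np.savez(f"{n}0.npz",w=world(d),f=d["frame"])
    print(n,d["fx"],d["rvec"],d["tvec"])
E
```

```text
{'t': 0.0, 'joint_pos': array([-1.27384338,  0.3842668 ,  0.01640529,  1.37117179, -0.00628825,
        1.38820341, -0.04652747]), 'qvel': array([ 0.00100336,  0.00128232,  0.00011779,  0.00049639,  0.0004749 ,
       -0.00058   ,  0.00086224]), 'effort': array([-1.60132113e-04, -6.27595496e+01,  8.44037980e-01, -3.71819043e+01,
        1.66707952e-02,  1.41411464e-02,  3.98938005e-05]), 'tool_pos': array([0.21989848, 0.58450874, 0.23825327]), 'ee_rot': array([-1.48617041e-04,  1.78952584e-01,  9.83857192e-01, -9.88536410e-04]), 'contact_force': array([-0.18357701, -0.11022803, -0.81887218]), 'wrist_torque': array([-0.03183685,  0.06812694,  0.01232212]), 'finger_force': 0.0, 'grip_width': 0.08523881278621127}
scene 403.03768002249655 [ 0.8117057   2.4906703  -1.18948358] [ 0.45911413 -0.15270929  1.33313759]
top 469.92008316471015 [ 2.15282256 -2.12324938  0.19324786] [-0.0177517   0.55922449  1.4515891 ]
```

View pics/top0.png

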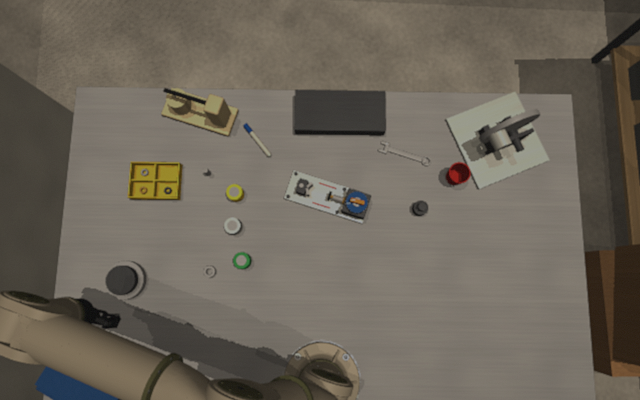

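View pics/scene0.png

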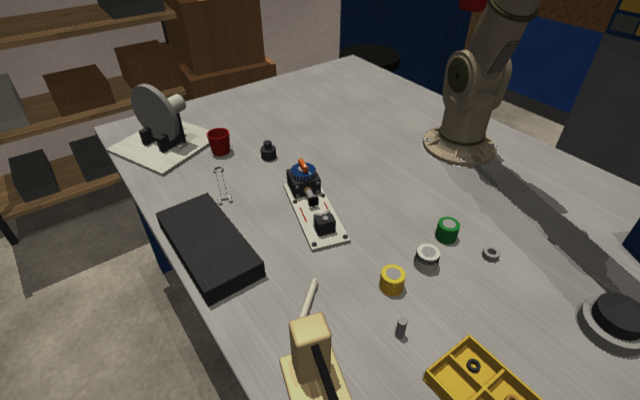

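The top view shows the aluminium piston at about (232,226), between a yellow look-alike at (234,193) and a green one at (242,261). The fixture's knob is at about (356,203), its V-block at (302,187). The scene view agrees.

```bash
python3 - <<'E'
from h import *
D=np.load("top0.npz"); w=D["w"]; f=D["f"].astype(int)
def med(m,n): 
    p=w[m]; print(n,m.sum(),np.median(p,0).round(4),p.min(0).round(4),p.max(0).round(4))
def box(u0,u1,v0,v1):
    m=np.zeros(w.shape[:2],bool); m[v0:v1,u0:u1]=1; return m
z=w[...,2]
m=box(218,248,212,242)&(z>.04)&(z<.06); med(m,"piston top")
print((w[m].min(0)+w[m].max(0))/2)
b=f[...,0];g=f[...,1];rr=f[...,2]
F=box(275,380,160,230)
kn=F&(rr>180)&(b<110)&(g<170)&(z>.085); med(kn,"knob bar")
q=w[kn][:,:2]; 
if len(q)>3: print(cv2.minAreaRect(q.astype(np.float32)))
ring=F&(b>rr+25)&(z>.06); med(ring,"ring"); print(cv2.minAreaRect(w[ring][:,:2].astype(np.float32)))
pl=F&(z>.008)&(z<.016); print("plate",cv2.minAreaRect(w[F&(z>.008)][:,:2].astype(np.float32)),cv2.minAreaRect(w[pl][:,:2].astype(np.float32)))
red=F&(rr>120)&(g<90)&(b<90)&(z<.03); p=w[red]; print("red",len(p))
n,l=cv2.connectedComponents(red.astype(np.uint8))
for i in range(1,n): print((l==i).sum(),w[l==i].mean(0).round(4))
vb=F&(z>.046)&(z<.062)&box(285,320,170,205); med(vb,"vblock")
s=monitor.sense(); print(R.from_quat(np.roll(s["ee_rot"],-1)).as_matrix().round(3))
c=cv2.resize(D["f"][150:270,210:390],None,fx=4.4,fy=4.4,interpolation=cv2.INTER_CUBIC); cv2.imwrite("pics/c0.png",c)
E
```

```text
piston top 214 [0.4751 0.286  0.0469] [0.4499 0.2606 0.0401] [0.5009 0.3111 0.0557]
[0.47540284 0.28586058 0.0478923 ]
  return _methods._mean(a, axis=axis, dtype=dtype,
  ret = um.true_divide(
Traceback (most recent call last):
ValueError: zero-size array to reduction operation minimum which has no identity
```

```bash
python3 - <<'E'
from h import *
D=np.load("top0.npz"); w=D["w"]; f=D["f"].astype(int)
c=cv2.resize(D["f"][150:270,210:390],None,fx=4.4,fy=4.4,interpolation=cv2.INTER_CUBIC); cv2.imwrite("pics/c0.png",c)
def med(m,n): 
    p=w[m]; print(n,m.sum())
    if m.sum()>3: print(np.median(p,0).round(4),((p.min(0)+p.max(0))/2).round(4),cv2.minAreaRect(p[:,:2].astype(np.float32)))
def box(u0,u1,v0,v1):
    m=np.zeros(w.shape[:2],bool); m[v0:v1,u0:u1]=1; return m
z=w[...,2]
b=f[...,0];g=f[...,1];rr=f[...,2]
F=box(275,380,160,230)
med(F&(rr>b+50)&(z>.055),"knob bar")
med(F&(b>rr+25)&(z>.06),"ring")
med(F&(z>.008),"fixture"); 
red=F&(rr>g+50)&(z<.03)
n,l=cv2.connectedComponents(red.astype(np.uint8))
for i in range(1,n): print((l==i).sum(),w[l==i].mean(0).round(4))
med(box(288,314,172,200)&(z>.046)&(z<.062),"vblock")
s=monitor.sense(); print(R.from_quat(np.roll(s["ee_rot"],-1)).as_matrix().round(3))
E
```

```text
knob bar 57
[ 0.5485 -0.1062  0.1004] [ 0.5495 -0.1044  0.0941] ((0.5501259565353394, -0.10487326979637146), (0.04339677095413208, 0.011637838557362556), 75.59223175048828)
ring 248
[ 0.5452 -0.104   0.0791] [ 0.5496 -0.1059  0.0831] ((0.5496069192886353, -0.10591407120227814), (0.06338078528642654, 0.06701876223087311), 0.5032418966293335)
fixture 2511
[ 0.574  -0.0141  0.0162] [ 0.5041 -0.0137  0.7666] ((0.5040435194969177, -0.013956114649772644), (0.39390718936920166, 0.33865904808044434), 0.6760122776031494)
1 [0.6204 0.0098 0.0182]
1 [0.5518 0.0153 0.0115]
2 [0.5482 0.0038 0.0142]
1 [ 0.5418 -0.0174  0.0153]
vblock 172
[0.6025 0.0642 0.055 ] [0.6028 0.0621 0.0539] ((0.6020293831825256, 0.06270749121904373), (0.045353155583143234, 0.04643210768699646), 71.35298919677734)
[[-0.936  0.352 -0.001]
 [ 0.352  0.936 -0.002]
 [-0.    -0.002 -1.   ]]
```

View pics/c0.png

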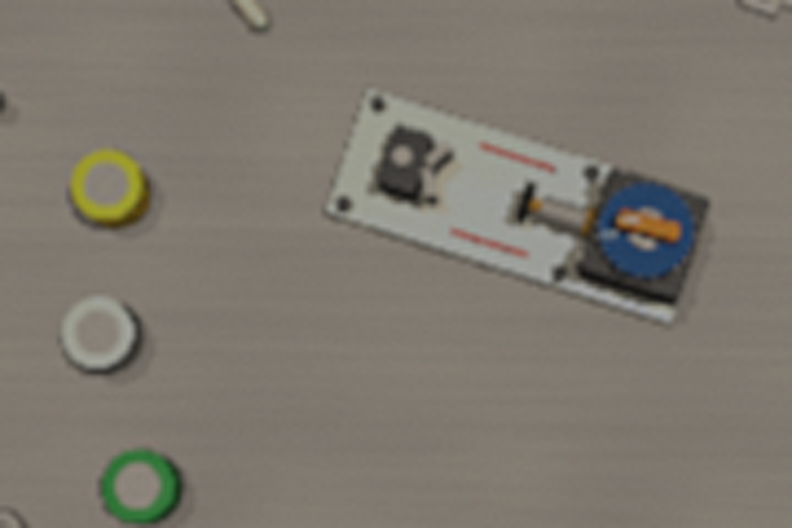

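The crop shows the piston at (100,335), the red lines at about (515,157) and (490,242), and the knob ring centred at (642,230). The fixture's x axis lies about 72.8° from world x. I'm moving above the piston and turning the jaws to the fixture's y.

Emit:
apply_moves:
  plan:
    - [-0.034,-0.019,0,0,0.085]
    - [-0.034,-0.019,0,0,0.085]
    - [-0.034,-0.019,0,0,0.085]
    - [-0.034,-0.019,0,0,0.085]
    - [-0.034,-0.019,0,0,0.085]
    - [-0.034,-0.019,0,0,0.085]
    - [-0.034,-0.019,0,0,0.085]
    - [-0.034,-0.019,0,0,0.085]
  newtons: 40

```text
t: 0.77
tool_pos: [0.4218, 0.3451, 0.2391]
ee_rot: [-0.0, 0.179, 0.984, -0.0]
contact_force: [1.2, 0.7, 0.3]
grip_width: 0.0851
finger_force: 0.0
```

Emit:
apply_moves:
  plan:
    - [-0.036,-0.019,0,0,0.085]
    - [-0.036,-0.019,0,0,0.085]
    - [0,0,0,7.1,0.085]
    - [0,0,0,7.1,0.085]
    - [0,0,0,7.1,0.085]
    - [0,0,0,7.1,0.085]
    - [0,0,0,7.1,0.085]
    - [0,0,0,7.1,0.085]

```text
t: 1.43
tool_pos: [0.4749, 0.2858, 0.2388]
ee_rot: [-0.0, 0.527, 0.85, -0.001]
contact_force: [0.4, -0.2, 0.2]
grip_width: 0.085
finger_force: 0.0
```

Emit:
apply_moves:
  plan:
    - [0,0,0,7.1,0.085]
    - [0,0,0,7.1,0.085]
    - [0,0,0,7.1,0.085]
    - [0,0,0,7.1,0.085]
    - [0,0,0,7.1,0.085]
    - [0,0,0,7.1,0.085]
    - [0,0,0,0,0.085]
    - [0,0,0,0,0.085]

```text
t: 2.1
tool_pos: [0.4748, 0.286, 0.2389]
ee_rot: [0.0, 0.796, 0.605, -0.0]
contact_force: [-0.8, 0.3, 0.3]
grip_width: 0.0855
finger_force: 0.0
```

```bash
cat >> h.py <<'E'
def rot(s): return R.from_quat(np.roll(s["ee_rot"],-1)).as_matrix()
def yawy(s): M=rot(s); return np.degrees(np.arctan2(M[1,1],M[0,1]))
E
python3 - <<'E'
from h import *
s=monitor.sense(); print(s["t"],s["tool_pos"],yawy(s),s["joint_pos"].round(2),rot(s).round(3)[:,2])
d=eyes.read_camera("wrist"); w=world(d,s); np.savez("w1.npz",w=w,f=d["frame"]); cv2.imwrite("pics/w1.png",d["frame"]); print(d["tool_from_camera"])
z=w[...,2]; m=(z>.042)&(z<.05)&(np.hypot(w[...,0]-.4754,w[...,1]-.2859)<.045)
p=w[m]; print(m.sum(),p.mean(0),cv2.minEnclosingCircle(p[:,:2].astype(np.float32)))
E
```

```text
2.1 [0.47484734 0.28602891 0.23894612] -15.575069460416463 [-0.94  0.24  0.4   1.58 -0.09  1.34 -0.79] [-0.001 -0.001 -1.   ]
[[ 1.40326209e-04 -9.53896565e-01 -3.00135508e-01  7.57068009e-02]
 [ 9.99999773e-01 -6.40759982e-05  6.71190333e-04  8.51060476e-04]
 [-6.59477636e-04 -3.00135534e-01  9.53896339e-01 -1.35095069e-01]
 [ 0.00000000e+00  0.00000000e+00  0.00000000e+00  1.00000000e+00]]
1454 [0.47494134 0.288429   0.04647828] ((0.474597305059433, 0.28731369972229004), 0.02619568072259426)
```

View pics/w1.png

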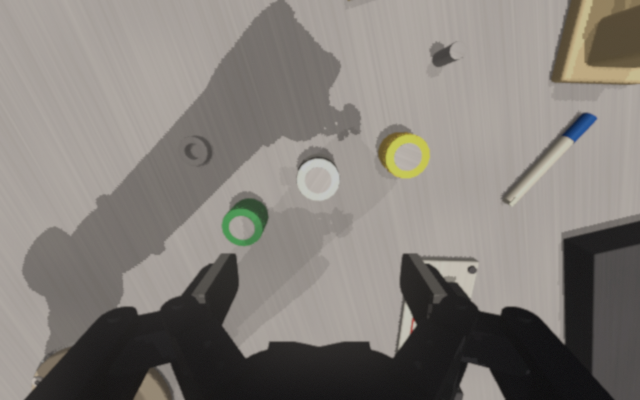

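The piston is at pixel (318,179), with the green look-alike at (243,226) and the yellow at (405,156), both more than 100 mm from it, so the fingers clear them. The piston's measured centre is (0.4747, 0.287), right under the tool. I'm descending to grip it.

Emit:
apply_moves:
  plan:
    - [0.001,0,0.037,0,0.085]
    - [0,0,0.037,0,0.085]
    - [0,0,0.037,0,0.085]
    - [0,0,0.037,0,0.085]
    - [0,0,0.037,0,0.085]
    - [0,0,0.025,0,0.085]
    - [0,0,0.012,0,0.085]
    - [0,0,0,0,0.085]

```text
t: 2.82
tool_pos: [0.4735, 0.2858, 0.0145]
ee_rot: [0.0, 0.797, 0.604, -0.003]
contact_force: [-0.7, -0.3, -0.2]
grip_width: 0.085
finger_force: 0.0
```

Emit:
apply_moves:
  plan:
    - [0,0,0,0,0.06]
    - [0,0,0,0,0.05]
    - [0,0,0,0,0.04]
    - [0,0,0,0,0.04]
    - [0,0,0,0,0.04]
    - [0,0,0,0,0.04]
    - [0,0,0,0,0.04]
    - [0,0,0,0,0.04]
  newtons: 40

```text
t: 3.48
tool_pos: [0.4765, 0.2881, 0.0197]
ee_rot: [-0.0, 0.797, 0.603, 0.002]
contact_force: [-2.6, -0.1, 5.9]
grip_width: 0.0518
finger_force: 41.2
```

Emit:
apply_moves:
  plan:
    - [0,0,-0.015,0,0.04]
    - [0,0,-0.035,0,0.04]
    - [0,0,-0.04,0,0.04]
    - [0,0,-0.04,0,0.04]
    - [0,0,-0.04,0,0.04]
    - [0,0,-0.03,0,0.04]
    - [-0.02,0.012,0,0,0.04]
    - [-0.034,0.02,0,0,0.04]

```text
t: 4.15
tool_pos: [0.4913, 0.2315, 0.2209]
ee_rot: [-0.001, 0.795, 0.607, 0.004]
contact_force: [0.8, -0.2, -3.0]
grip_width: 0.0507
finger_force: 42.6
```

Emit:
apply_moves:
  plan:
    - [-0.034,0.02,0,0,0.04]
    - [-0.034,0.02,0,0,0.04]
    - [-0.034,0.02,0,0,0.04]
    - [-0.034,0.02,0,0,0.04]
    - [-0.034,0.02,0,0,0.04]
    - [-0.034,0.02,0,0,0.04]
    - [-0.034,0.02,0,0,0.04]
    - [-0.013,0.009,0,0,0.04]

```text
t: 4.82
tool_pos: [0.5665, -0.0631, 0.2191]
ee_rot: [0.002, 0.8, 0.6, 0.0]
contact_force: [0.7, -0.4, -1.7]
grip_width: 0.0511
finger_force: 42.6
```

Emit:
apply_moves:
  plan:
    - [0,0,0,0,0.04]
    - [0,0,0,0,0.04]
    - [0,0,0,0,0.04]

```text
t: 5.07
tool_pos: [0.5664, -0.0549, 0.2179]
ee_rot: [-0.0, 0.797, 0.604, 0.001]
contact_force: [-0.0, 0.1, -2.3]
grip_width: 0.0507
finger_force: 42.6
```

```bash
python3 - <<'E'
from h import *
s=monitor.sense(); print(s["t"],s["tool_pos"],yawy(s),s["joint_pos"].round(2),rot(s).round(3)[:,2],s["grip_width"],s["contact_force"])
d=eyes.read_camera("wrist"); w=world(d,s); np.savez("w2.npz",w=w,f=d["frame"]); cv2.imwrite("pics/w2.png",d["frame"])
E
```

```text
5.0667 [ 0.56644291 -0.0548826   0.21788768] -15.757201657431906 [-0.45  0.3   0.62  1.59 -0.18  1.31 -0.08] [ 0.001  0.001 -1.   ] 0.050678453727993934 [-1.13318626e-03  1.41646264e-01 -2.27780415e+00]
```

View pics/w2.png

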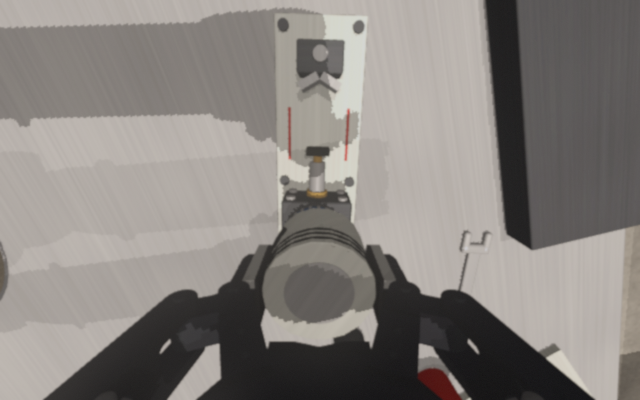

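The view shows the fixture straight on. The V-block is at (320,60), the red lines at x≈290 and 348 (rows 108–160), the pad at (318,151), and the piston is held in the jaws. I'm measuring the nest from this.

```bash
python3 - <<'E'
from h import *
D=np.load("w2.npz"); w=D["w"]; f=D["f"].astype(int); z=w[...,2]
b,g,rr=f[...,0],f[...,1],f[...,2]
red=(rr>g+40)&(rr>b+40)&(np.abs(z-.012)<.008); red[170:]=0
n,l,st,_=cv2.connectedComponentsWithStats(red.astype(np.uint8),connectivity=8)
L=np.zeros_like(red)
for side,(a,c) in {"l":(280,300),"r":(338,356)}.items():
    m=red.copy(); m[:,:a]=0; m[:,c:]=0; p=w[m]
    v=cv2.fitLine(p[:,:2].astype(np.float32),cv2.DIST_L2,0,.01,.01).ravel()
    print(side,m.sum(),p.mean(0),np.degrees(np.arctan2(v[1],v[0])),((p.min(0)+p.max(0))/2))
pm=np.zeros_like(red); pm[10:200,265:375]=1; pm&=(z>.007)&(z<.018)
print("plate",cv2.minAreaRect(w[pm][:,:2].astype(np.float32)))
vb=np.zeros_like(red); vb[30:100,280:360]=1; vb&=(z>.048)&(z<.057); print("vb",vb.sum(),w[vb].mean(0),cv2.minAreaRect(w[vb][:,:2].astype(np.float32)))
pp=w[148:156,310:326].reshape(-1,3); print("pad",np.median(pp,0))
P=w[240:330,262:378].reshape(-1,3); P=P[P[:,2]>.1]; print("piston pts",np.median(P,0),P.min(0),P.max(0))
E
```

```text
l 106 [0.54930479 0.0074178  0.0128347 ] 72.60448 [0.54862354 0.00667359 0.01271725]
r 117 [ 0.61381524 -0.01288227  0.01287938] 72.73026 [ 0.61384536 -0.0136718   0.01275947]
plate ((0.5872055888175964, 0.017261438071727753), (0.20605744421482086, 0.10022830218076706), 72.73385620117188)
vb 1849 [0.60167827 0.06426607 0.054262  ] ((0.6012914776802063, 0.06209636107087135), (0.045262426137924194, 0.04561262205243111), 72.90448760986328)
pad [ 0.57644304 -0.01853567  0.0473235 ]
piston pts [ 0.5686349  -0.05219576  0.24465192] [ 0.53915233 -0.07983077  0.20614866] [0.59967928 0.01762272 0.35306742]
```

```bash
python3 - <<'E'
from h import *
from scipy.optimize import least_squares
D=np.load("w2.npz"); w=D["w"]; m=np.zeros(w.shape[:2],bool); m[225:340,255:385]=1
P=w[m]; P=P[np.hypot(P[:,0]-.5665,P[:,1]+.055)<.034]
print(np.histogram(P[:,2],bins=np.arange(.19,.27,.005)))
t=P[(P[:,2]>.236)&(P[:,2]<.252)]; print("crown",len(t),np.median(t,0),cv2.minEnclosingCircle(t[:,:2].astype(np.float32)))
A=np.c_[t[:,:2],np.ones(len(t))]; print("plane",np.linalg.lstsq(A,t[:,2],rcond=None)[0])
E
```

```text
(array([   0,    0,   16,   31,   69,  191,  366,  396,  518,  568, 6590,
       3125,  371,    0,    0,    4]), array([0.19 , 0.195, 0.2  , 0.205, 0.21 , 0.215, 0.22 , 0.225, 0.23 ,
       0.235, 0.24 , 0.245, 0.25 , 0.255, 0.26 , 0.265, 0.27 ]))
crown 10486 [ 0.56806916 -0.05276147  0.24469747] ((0.5686337351799011, -0.05199834704399109), 0.031013349071145058)
plane [-0.01132637 -0.04336777  0.24869199]
```

```bash
python3 - <<'E'
from h import *
D=np.load("w2.npz"); w=D["w"]; m=np.zeros(w.shape[:2],bool); m[225:345,255:385]=1
P=w[m]-np.array([.56644,-.05488,0]); a=np.radians(74.24); ex=np.array([np.cos(a),np.sin(a)]); ey=np.array([np.sin(a),-np.cos(a)])
q=np.c_[P[:,:2]@ex,P[:,:2]@ey,P[:,2]]
for y in (-.012,-.006,0,.006,.012):
    s=q[(abs(q[:,1]-y)<.002)&(q[:,2]>.225)&(abs(q[:,0])<.04)]
    t=s[s[:,2]>.2415]; print(y,"crown x",np.percentile(t[:,0],[0.5,99.5]).round(4),"z at x=-.02,0,.02",[np.median(s[abs(s[:,0]-v)<.003][:,2]).round(4) for v in(-.02,0,.02)], "max",s[:,0].max().round(4))
E
```

```text
-0.012 crown x [-0.0231  0.0222] z at x=-.02,0,.02 [np.float64(0.2447), np.float64(0.245), np.float64(0.2416)] max 0.0227
-0.006 crown x [-0.0255  0.0241] z at x=-.02,0,.02 [np.float64(0.2445), np.float64(0.245), np.float64(0.2445)] max 0.0246
0 crown x [-0.0261  0.0248] z at x=-.02,0,.02 [np.float64(0.2446), np.float64(0.2451), np.float64(0.2446)] max 0.0253
0.006 crown x [-0.0256  0.0244] z at x=-.02,0,.02 [np.float64(0.2446), np.float64(0.245), np.float64(0.2446)] max 0.0249
0.012 crown x [-0.0241  0.0225] z at x=-.02,0,.02 [np.float64(0.2444), np.float64(0.245), np.float64(0.2426)] max 0.0236
```

Emit:
apply_moves:
  plan:
    - [0,0,0,1.5,0.04]
    - [0.03,-0.001,0,0,0.04]
    - [0.0295,0,0,0,0.04]
    - [0.012,0,0,0,0.04]
    - [0,0,0.03,0,0.04]
    - [0,0,0.035,0,0.04]
    - [0,0,0.035,0,0.04]
    - [0,0,0.025,0,0.04]

```text
t: 5.78
tool_pos: [0.5853, 0.0144, 0.0895]
ee_rot: [-0.001, 0.805, 0.593, -0.001]
contact_force: [0.0, 0.1, -2.9]
grip_width: 0.0513
finger_force: 42.6
```

Emit:
apply_moves:
  plan:
    - [0,0,0,0,0.04]
    - [0,0,0,0,0.04]
    - [0,0,0,0,0.04]

```text
t: 6.03
tool_pos: [0.5879, 0.0132, 0.0942]
ee_rot: [0.001, 0.805, 0.593, 0.001]
contact_force: [0.3, 0.2, -2.4]
grip_width: 0.051
finger_force: 42.6
```

Emit:
apply_moves:
  plan:
    - [0,0,0.02,0,0.04]
    - [0,0,0.02,0,0.04]
    - [0,0,0.012,0,0.04]
    - [0,0,0.005,0,0.04]
    - [0,0,0,0,0.04]
    - [0,0,0,0,0.04]
    - [0,0,0,0,0.04]

```text
t: 6.62
tool_pos: [0.5878, 0.0127, 0.0367]
ee_rot: [0.001, 0.806, 0.593, 0.001]
contact_force: [0.1, -0.7, -1.6]
grip_width: 0.0513
finger_force: 42.6
```

```bash
python3 - <<'E'
from h import *
s=monitor.sense(); print(s["t"],s["tool_pos"],yawy(s),s["contact_force"])
E
```

```text
6.6167 [0.58778095 0.01269505 0.03673442] -17.320161611279193 [ 0.09869442 -0.73366135 -1.56323832]
```

Emit:
apply_moves:
  plan:
    - [0.0005,-0.001,0.001,0,0.04]
    - [0,0,0.001,0,0.04]
    - [0,0,0.001,0,0.04]
    - [0,0,0,0,0.04]
    - [0,0,0,0,0.04]

```text
t: 7.03
tool_pos: [0.5859, 0.0136, 0.0323]
ee_rot: [-0.0, 0.805, 0.593, -0.0]
contact_force: [0.2, -0.2, -2.3]
grip_width: 0.0511
finger_force: 42.6
```

Emit:
apply_moves:
  plan:
    - [0,0,0.001,0,0.04]
    - [0,0,0.001,0,0.04]
    - [0,0,0,0,0.04]

```text
t: 7.28
tool_pos: [0.586, 0.0135, 0.0317]
ee_rot: [-0.0, 0.806, 0.593, 0.0]
contact_force: [-7.1, 0.8, 12.3]
grip_width: 0.0506
finger_force: 44.2
```

The base has touched down. I'm releasing it.

Emit:
apply_moves:
  plan:
    - [0,0,-0.0005,0,0.052]
    - [0,0,0,0,0.058]
    - [0,0,0,0,0.066]
    - [0,0,0,0,0.075]
    - [0,0,0,0,0.08]
    - [0,0,0,0,0.08]
    - [0,0,0,0,0.08]

```text
t: 7.87
tool_pos: [0.5859, 0.0136, 0.0307]
ee_rot: [0.0, 0.805, 0.593, -0.0]
contact_force: [0.3, 0.0, -0.1]
grip_width: 0.0802
finger_force: 0.0
```

Emit:
apply_moves:
  plan:
    - [0,0,-0.01,0,0.08]
    - [0,0,-0.02,0,0.08]
    - [0,0,-0.035,0,0.08]
    - [0,0,-0.04,0,0.08]
    - [0,0,-0.04,0,0.08]
    - [0,0,-0.03,0,0.08]
    - [0,0,0,0,0.08]
    - [0,0,0,0,0.08]

```text
t: 8.53
tool_pos: [0.5872, 0.0134, 0.2088]
ee_rot: [0.001, 0.806, 0.593, 0.002]
contact_force: [-0.0, 0.4, -0.4]
grip_width: 0.0802
finger_force: 0.0
```

Emit:
apply_moves:
  plan:
    - [-0.04,0,0,0,0.08]
    - [-0.04,0,0,0,0.08]
    - [-0.03,0,0,0,0.06]
    - [-0.014,0,0,0,0.05]
    - [0,0,0,0,0.04]
    - [0,0,0,0,0.04]
    - [0,0,0,0,0.04]

```text
t: 9.12
tool_pos: [0.5491, -0.1031, 0.205]
ee_rot: [-0.001, 0.805, 0.593, -0.0]
contact_force: [1.1, 1.2, 0.6]
grip_width: 0.04
finger_force: 0.0
```

```bash
python3 - <<'E'
from h import *
s=monitor.sense(); print(s["t"],s["tool_pos"],yawy(s),s["joint_pos"].round(2),s["contact_force"])
d=eyes.read_camera("wrist"); w=world(d,s); np.savez("w3.npz",w=w,f=d["frame"]); cv2.imwrite("pics/w3.png",d["frame"])
f=d["frame"].astype(int); z=w[...,2]; b,g,rr=f[...,0],f[...,1],f[...,2]
m=(rr>b+50)&(z>.09)&(z<.106)&(np.hypot(w[...,0]-.55,w[...,1]+.105)<.04); p=w[m]; print("bar",m.sum(),p.mean(0),cv2.minAreaRect(p[:,:2].astype(np.float32)))
m=(b>rr+25)&(z>.072)&(z<.084)&(np.hypot(w[...,0]-.55,w[...,1]+.105)<.05); p=w[m]; print("ring",m.sum(),p.mean(0),cv2.minEnclosingCircle(p[:,:2].astype(np.float32)))
m=(z>.054)&(z<.062)&(np.hypot(w[...,0]-.5865,w[...,1]-.013)<.032); p=w[m]; print("piston",m.sum(),p.mean(0),cv2.minEnclosingCircle(p[:,:2].astype(np.float32)))
E
```

```text
9.1167 [ 0.54910184 -0.10310672  0.20497114] -17.2112559779894 [-0.39  0.29  0.65  1.63 -0.18  1.28 -0.01] [1.06892756 1.18911523 0.58187812]
bar 568 [ 0.5497635  -0.10382517  0.10005222] ((0.5496208071708679, -0.10398034751415253), (0.0439542792737484, 0.011830435134470463), 76.3996353149414)
ring 2427 [ 0.55074984 -0.10229159  0.07837135] ((0.5499358773231506, -0.10487378388643265), 0.03424092009663582)
piston 2788 [0.58641771 0.01222052 0.05855106] ((0.5862930417060852, 0.011893090792000294), 0.026118628680706024)
```

View pics/w3.png

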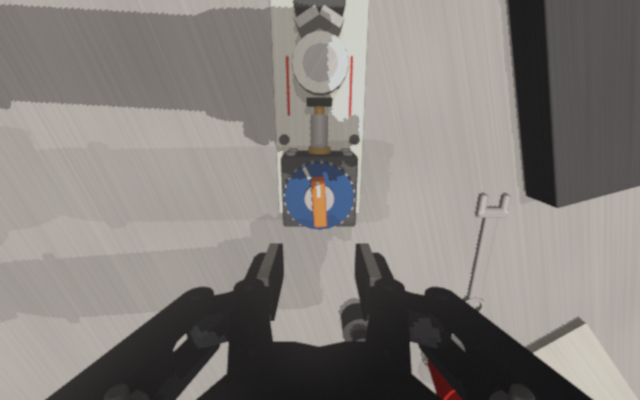

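The piston stands between the red lines at (320,62). The orange bar at (319,200) leans about 3.7° counter-clockwise of the fixture axis, and the ring's white mark is near (305,172). I'm going down onto the bar.

Emit:
apply_moves:
  plan:
    - [-0.001,0.001,0,-3.7,0.04]
    - [0,0,0.03,0,0.04]
    - [0,0,0.035,0,0.04]
    - [0,0,0.025,0,0.04]
    - [0,0,0.008,0,0.04]
    - [0,0,0,0,0.04]
    - [0,0,0,0,0.04]
    - [0,0,0,0,0.04]

```text
t: 9.83
tool_pos: [0.551, -0.106, 0.1096]
ee_rot: [0.001, 0.786, 0.619, 0.001]
contact_force: [0.6, -0.3, 0.7]
grip_width: 0.04
finger_force: 0.0
```

```bash
cat > st.py <<'E'
from h import *
s=monitor.sense(); print(round(s["t"],2),s["tool_pos"].round(4),"y",round(yawy(s),2),"F",s["contact_force"].round(2),"M",s["wrist_torque"].round(3),s["grip_width"],s["finger_force"],"j7",s["joint_pos"][6].round(2))
E
python3 st.py
```

```text
9.83 [ 0.551  -0.106   0.1096] y -13.57 F [ 0.62 -0.3   0.72] M [ 0.005 -0.056  0.002] 0.040014514822704614 0.0 j7 0.1
```

Emit:
apply_moves:
  plan:
    - [0.001,-0.001,0.006,0,0.04]
    - [0,0,0.005,0,0.04]
    - [0,0,0.003,0,0.04]
    - [0,0,0,0,0.04]
    - [0,0,0,0,0.04]
    - [0,0,0,0,0.04]

```text
t: 10.33
tool_pos: [0.549, -0.105, 0.0939]
ee_rot: [0.0, 0.786, 0.618, -0.0]
contact_force: [-0.0, 0.9, 0.0]
grip_width: 0.04
finger_force: 0.0
```

```bash
python3 st.py
```

```text
10.33 [ 0.549  -0.105   0.0939] y -13.62 F [-0.04  0.88  0.05] M [-0.03   0.03   0.005] 0.04000314407074643 0.0 j7 0.11
```

Emit:
apply_moves:
  plan:
    - [0,0,0,0,0.025]
    - [0,0,0,0,0.018]
    - [0,0,0,0,0.012]
    - [0,0,0,0,0.006]
    - [0,0,0,0,0.004]
    - [0,0,0,0,0.004]
    - [0,0,0,0,0.004]
  newtons: 60

```text
t: 10.92
tool_pos: [0.5487, -0.1049, 0.094]
ee_rot: [-0.0, 0.786, 0.618, -0.0]
contact_force: [-3.5, 0.9, 5.2]
grip_width: 0.0106
finger_force: 59.6
```

```bash
python3 st.py
```

```text
10.92 [ 0.5487 -0.1049  0.094 ] y -13.63 F [-3.54  0.94  5.23] M [ 0.224  0.839 -0.11 ] 0.010608296663728615 59.57091808319092 j7 0.11
```

Emit:
apply_moves:
  plan:
    - [0,0,0,1.5,0.004]
    - [0,0,0,1.5,0.004]
    - [0,0,0,1.5,0.004]
    - [0,0,0,1.5,0.004]
    - [0,0,0,0,0.004]
    - [0,0,0,0,0.004]

```text
t: 11.42
tool_pos: [0.5486, -0.1048, 0.094]
ee_rot: [-0.0, 0.817, 0.576, -0.0]
contact_force: [-4.9, 1.2, 6.0]
grip_width: 0.0104
finger_force: 59.8
```

```bash
python3 st.py
```

```text
11.42 [ 0.5486 -0.1048  0.094 ] y -19.61 F [-4.89  1.22  5.99] M [0.19  1.028 0.02 ] 0.010373783577903263 59.79957461357117 j7 0.01
```

Emit:
apply_moves:
  plan:
    - [0,0,0,1.5,0.004]
    - [0,0,0,1.5,0.004]
    - [0,0,0,1.5,0.004]
    - [0,0,0,1.5,0.004]
    - [0,0,0,0,0.004]
    - [0,0,0,0,0.004]

```text
t: 11.92
tool_pos: [0.5484, -0.1047, 0.094]
ee_rot: [-0.0, 0.846, 0.533, -0.0]
contact_force: [-5.8, 1.5, 7.6]
grip_width: 0.0102
finger_force: 59.9
```

```bash
python3 st.py; python3 - <<'E'
from h import *
d=eyes.read_camera("scene"); cv2.imwrite("pics/s1.png",cv2.resize(d["frame"][140:260,250:370],None,fx=5,fy=5,interpolation=cv2.INTER_CUBIC))
E
```

```text
11.92 [ 0.5484 -0.1047  0.094 ] y -25.6 F [-5.79  1.51  7.59] M [0.318 1.18  0.104] 0.01022133054435 59.9018919467926 j7 -0.08
```

View pics/s1.png

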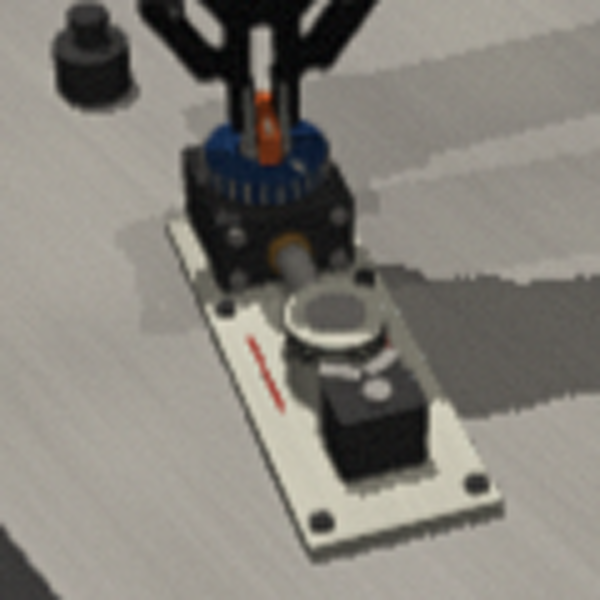

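The scene crop shows the fingers around the orange bar at (265,130), the ring below it, and the piston at (335,315) in front of the V-block. I need to check with the wrist camera that the bar follows the hand and the ring does not.

```bash
python3 - <<'E'
from h import *
s=monitor.sense(); print(yawy(s)+90)
d=eyes.read_camera("wrist"); w=world(d,s); f=d["frame"].astype(int); z=w[...,2]; b,g,rr=f[...,0],f[...,1],f[...,2]
near=np.hypot(w[...,0]-.5497,w[...,1]+.1043)
m=(rr>b+50)&(near<.03)&(z>.07)&(z<.11); p=w[m]; print("bar",m.sum(),p.mean(0) if m.any() else 0,cv2.minAreaRect(p[:,:2].astype(np.float32)) if m.any() else 0)
v,u=np.where((near<.036)&(z>.07)&(z<.105)); print(u.min(),u.max(),v.min(),v.max())
cv2.imwrite("pics/w4.png",cv2.resize(d["frame"][60:320,200:440],None,fx=2.3,fy=2.3))
E
```

```text
64.3962860559408
bar 1692 [ 0.55121232 -0.10131631  0.09938767] ((0.5501828789710999, -0.10429532080888748), (0.04428090900182724, 0.012415437027812004), 65.17204284667969)
260 377 187 301
```

View pics/w4.png

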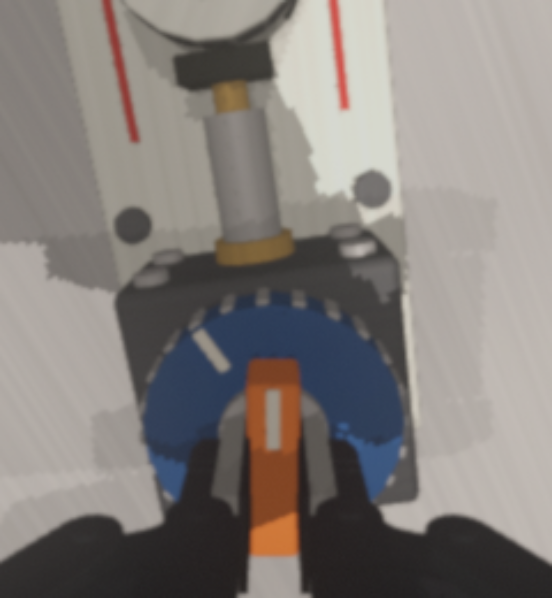

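The bar (65.2°) follows the hand (64.4°). The ring's mark is at crop (210,350), and the pad is just short of the piston. I'm relieving the side and down load slightly, then continuing.

```bash
cat > st2.py <<'E'
from h import *
exec(open("st.py").read().split("\n",1)[1])
def mark(w,f):
    z=w[...,2]; f=f.astype(int); rad=np.hypot(w[...,0]-.5499,w[...,1]+.1045)
    m=(f.min(-1)>105)&(z>.074)&(z<.083)&(rad>.022)&(rad<.0325); m[:,:]&=(f[...,0]-f[...,2]<40)
    n,l,st,c=cv2.connectedComponentsWithStats(m.astype(np.uint8)); 
    i=1+np.argmax(st[1:,4]); p=w[l==i].mean(0); return st[i,4],p.round(4),round(np.degrees(np.arctan2(p[1]+.1045,p[0]-.5499)),1)
if __name__=="__main__":
    d=eyes.read_camera("wrist"); w=world(d,s); f=d["frame"].astype(int); z=w[...,2]
    rad=np.hypot(w[...,0]-.5499,w[...,1]+.1045)
    m=(f[...,2]>f[...,0]+50)&(rad<.03)&(z>.07)&(z<.11); print("bar",cv2.minAreaRect(w[m][:,:2].astype(np.float32))[1:], "hand",yawy(s)+90)
    D=np.load("w3.npz"); print("mark0",mark(D["w"],D["f"]),"now",mark(w,d["frame"]))
    q=w[(z>.054)&(z<.062)&(np.hypot(w[...,0]-.5885,w[...,1]-.019)<.036)]; 
    if len(q)>20: c=cv2.minEnclosingCircle(q[:,:2].astype(np.float32)); print("piston",c,(np.array(c[0])-[.5499,-.1045])@[.2974,.9548])
E
python3 st2.py
```

```text
12.02 [ 0.5484 -0.1047  0.094 ] y -25.6 F [-3.98  0.47  7.03] M [0.234 1.187 0.068] 0.010459978350019517 59.89802062511444 j7 -0.08
bar ((0.044499561190605164, 0.01239966694265604), 65.1706771850586) hand 64.3973029823051
mark0 (np.int32(39), array([ 0.5455, -0.0778,  0.0789]), np.float64(99.3)) now (np.int32(106), array([ 0.5453, -0.0776,  0.079 ]), np.float64(99.6))
piston ((0.5863867402076721, 0.011720717884600163), 0.02617117390036583) 0.1218186979739779
```

Emit:
apply_moves:
  plan:
    - [0,0.001,-0.001,1.5,0.004]
    - [0,0,0,1.5,0.004]
    - [0,0,0,1.5,0.004]
    - [0,0,0,1.5,0.004]
    - [0,0,0,0,0.004]
    - [0,0,0,0,0.004]

```text
t: 12.57
tool_pos: [0.5483, -0.1047, 0.0941]
ee_rot: [-0.001, 0.873, 0.488, -0.001]
contact_force: [-6.6, 1.4, 3.2]
grip_width: 0.0102
finger_force: 59.5
```

```bash
python3 st2.py
```

```text
12.57 [ 0.5483 -0.1047  0.0941] y -31.59 F [-6.64  1.45  3.21] M [0.49  1.368 0.092] 0.010241185749289975 59.47282791137695 j7 -0.18
bar ((0.04448535293340683, 0.012411195784807205), 58.64480209350586) hand 58.4080309405346
mark0 (np.int32(39), array([ 0.5455, -0.0778,  0.0789]), np.float64(99.3)) now (np.int32(104), array([ 0.5454, -0.0776,  0.079 ]), np.float64(99.5))
piston ((0.5866879224777222, 0.01249675266444683), 0.026168199256062508) 0.12264922758888838
```

Emit:
apply_moves:
  plan:
    - [0,0,0,1.5,0.004]
    - [0,0,0,1.5,0.004]
    - [0,0,0,1.5,0.004]
    - [0,0,0,1.5,0.004]
    - [0,0,0,0,0.004]
    - [0,0,0,0,0.004]

```text
t: 13.12
tool_pos: [0.5482, -0.1046, 0.0941]
ee_rot: [-0.001, 0.897, 0.442, -0.001]
contact_force: [-7.1, 2.9, 4.6]
grip_width: 0.0101
finger_force: 59.6
```

```bash
python3 st2.py
```

```text
13.12 [ 0.5482 -0.1046  0.0941] y -37.59 F [-7.11  2.95  4.61] M [0.527 1.527 0.106] 0.010118604495813668 59.56596851348877 j7 -0.27
bar ((0.044861700385808945, 0.012395498342812061), 52.312950134277344) hand 52.411065430045596
mark0 (np.int32(39), array([ 0.5455, -0.0778,  0.0789]), np.float64(99.3)) now (np.int32(103), array([ 0.5454, -0.0777,  0.0789]), np.float64(99.6))
piston ((0.5870659947395325, 0.013564941473305225), 0.026227019727230072) 0.12378157295424876
```

Emit:
apply_moves:
  plan:
    - [0,0,0,1.5,0.004]
    - [0,0,0,1.5,0.004]
    - [0,0,0,1.5,0.004]
    - [0,0,0,1.5,0.004]
    - [0,0,0,0,0.004]
    - [0,0,0,0,0.004]

```text
t: 13.67
tool_pos: [0.548, -0.1045, 0.0941]
ee_rot: [-0.001, 0.919, 0.394, -0.002]
contact_force: [-7.9, 2.8, 4.1]
grip_width: 0.0106
finger_force: 59.7
```

```bash
python3 st2.py
```

```text
13.67 [ 0.548  -0.1045  0.0941] y -43.59 F [-7.93  2.78  4.14] M [0.561 1.62  0.073] 0.010560676160326358 59.6575391292572 j7 -0.37
bar ((0.044722747057676315, 0.0124122966080904), 46.64801788330078) hand 46.41375037754668
mark0 (np.int32(39), array([ 0.5455, -0.0778,  0.0789]), np.float64(99.3)) now (np.int32(99), array([ 0.5454, -0.0775,  0.079 ]), np.float64(99.4))
piston ((0.5854822397232056, 0.021197795867919922), 0.03295772895216942) 0.13059841358837124
```

```bash
sed -i 's/(z>.054)&(z<.062)&(np.hypot(w\[...,0\]-.5885,w\[...,1\]-.019)<.036)/(z>.0568)\&(z<.062)\&(np.hypot(w[...,0]-.5885,w[...,1]-.018)<.036)/' st2.py; grep -c 0568 st2.py
```

```text
1
```

Emit:
apply_moves:
  plan:
    - [-0.001,-0.001,0,1.5,0.004]
    - [0,0,0,1.5,0.004]
    - [0,0,0,1.5,0.004]
    - [0,0,0,1.5,0.004]
    - [0,0,0,0,0.004]
    - [0,0,0,0,0.004]

```text
t: 14.22
tool_pos: [0.5478, -0.1044, 0.0941]
ee_rot: [-0.001, 0.939, 0.345, -0.001]
contact_force: [-2.5, 4.2, -4.6]
grip_width: 0.0105
finger_force: 58.8
```

```bash
python3 st2.py
```

```text
14.22 [ 0.5478 -0.1044  0.0941] y -49.62 F [-2.5   4.21 -4.59] M [1.119 0.587 0.146] 0.010470551083907332 58.829323053359985 j7 -0.46
bar ((0.044682133942842484, 0.012407279573380947), 40.81669235229492) hand 40.37598025651439
mark0 (np.int32(39), array([ 0.5455, -0.0778,  0.0789]), np.float64(99.3)) now (np.int32(100), array([ 0.5454, -0.0776,  0.0789]), np.float64(99.5))
piston ((0.5877108573913574, 0.016350900754332542), 0.026307111606001854) 0.12663338902842639
```

Emit:
apply_moves:
  plan:
    - [0,0,0,1.5,0.004]
    - [0,0,0,1.5,0.004]
    - [0,0,0,1.5,0.004]
    - [0,0,0,1.5,0.004]
    - [0,0,0,0,0.004]
    - [0,0,0,0,0.004]

```text
t: 14.77
tool_pos: [0.5478, -0.1043, 0.0942]
ee_rot: [-0.001, 0.955, 0.296, -0.001]
contact_force: [-2.6, 5.1, -3.7]
grip_width: 0.0103
finger_force: 58.9
```

```bash
python3 st2.py
```

```text
14.77 [ 0.5478 -0.1043  0.0942] y -55.61 F [-2.61  5.11 -3.7 ] M [1.17  0.701 0.139] 0.01027821152934405 58.91734957695007 j7 -0.56
bar ((0.04495174437761307, 0.012437702156603336), 34.5311279296875) hand 34.387537403336026
mark0 (np.int32(39), array([ 0.5455, -0.0778,  0.0789]), np.float64(99.3)) now (np.int32(100), array([ 0.5453, -0.0776,  0.0789]), np.float64(99.6))
piston ((0.5888156890869141, 0.022195402532815933), 0.031096141785383224) 0.13254229627278086
```

```bash
python3 - <<'E'
t=open("st2.py").read().split("    q=w[")[0]
t+='''    e=w-[.5499,-.1045,0]; X=e[...,0]*.2974+e[...,1]*.9548; Y=-e[...,0]*.9548+e[...,1]*.2974
    q=X[(z>.0555)&(z<.062)&(abs(Y)<.004)&(X>.08)&(X<.135)]; print("piston axis X",(np.percentile(q,1)+.026).round(4),"pred",.120+12e-3*np.radians(72.7-cv2.minAreaRect(w[m][:,:2].astype(np.float32))[2]))
'''
open("st2.py","w").write(t)
E
python3 st2.py|tail -1
```

```text
piston axis X 0.1281 pred 0.12805440325465703
```

Emit:
apply_moves:
  plan:
    - [0,0,0,1,0.004]
    - [0,0,0,1,0.004]
    - [0,0,0,1,0.004]
    - [0,0,0,1,0.004]
    - [0,0,0,0,0.004]
    - [0,0,0,0,0.004]

```text
t: 15.37
tool_pos: [0.5477, -0.1042, 0.0941]
ee_rot: [-0.001, 0.965, 0.262, -0.001]
contact_force: [-2.7, 5.0, -3.1]
grip_width: 0.0105
finger_force: 59.0
```

```bash
python3 st2.py
```

```text
15.37 [ 0.5477 -0.1042  0.0941] y -59.6 F [-2.74  5.05 -3.11] M [1.192 0.768 0.156] 0.010482603039689314 58.97120475769043 j7 -0.62
bar ((0.04464809596538544, 0.012439774349331856), 30.57691764831543) hand 30.39636835991974
mark0 (np.int32(39), array([ 0.5455, -0.0778,  0.0789]), np.float64(99.3)) now (np.int32(99), array([ 0.5453, -0.0776,  0.0788]), np.float64(99.7))
piston axis X 0.1288 pred 0.12882223773750734
```

Emit:
apply_moves:
  plan:
    - [0,0,0,1,0.004]
    - [0,0,0,1,0.004]
    - [0,0,0,1,0.004]
    - [0,0,0,1,0.004]
    - [0,0,0,0,0.004]
    - [0,0,0,0,0.004]

```text
t: 15.92
tool_pos: [0.5476, -0.1041, 0.0941]
ee_rot: [-0.001, 0.974, 0.228, -0.001]
contact_force: [-4.6, 5.4, -3.3]
grip_width: 0.01
finger_force: 59.0
```

```bash
python3 st2.py
```

```text
15.92 [ 0.5476 -0.1041  0.0941] y -63.6 F [-4.58  5.44 -3.32] M [1.272 0.78  0.156] 0.010017554470947624 59.018091559410095 j7 -0.68
bar ((0.044732995331287384, 0.012445897795259953), 26.50040626525879) hand 26.40178924035162
mark0 (np.int32(39), array([ 0.5455, -0.0778,  0.0789]), np.float64(99.3)) now (np.int32(100), array([ 0.5454, -0.0776,  0.079 ]), np.float64(99.5))
piston axis X 0.1298 pred 0.12967602028505973
```

Vision tracks the piston exactly with the knob, so there is no contact with the V yet. I'm continuing in 4° steps.

Emit:
apply_moves:
  plan:
    - [0,0,0,1,0.004]
    - [0,0,0,1,0.004]
    - [0,0,0,1,0.004]
    - [0,0,0,1,0.004]
    - [0,0,0,0,0.004]
    - [0,0,0,0,0.004]

```text
t: 16.47
tool_pos: [0.5476, -0.104, 0.0942]
ee_rot: [-0.001, 0.981, 0.194, -0.001]
contact_force: [-4.3, 6.4, -2.5]
grip_width: 0.0105
finger_force: 59.1
```

```bash
python3 st2.py
```

```text
16.47 [ 0.5476 -0.104   0.0942] y -67.6 F [-4.26  6.37 -2.51] M [1.302 0.893 0.111] 0.010457269351658647 59.06259477138519 j7 -0.74
bar ((0.044438280165195465, 0.012485728599131107), 22.137393951416016) hand 22.399351233925003
mark0 (np.int32(39), array([ 0.5455, -0.0778,  0.0789]), np.float64(99.3)) now (np.int32(98), array([ 0.5454, -0.0777,  0.0789]), np.float64(99.6))
piston axis X 0.1305 pred 0.13058980744723908
```

Emit:
apply_moves:
  plan:
    - [0,0,0,1,0.004]
    - [0,0,0,1,0.004]
    - [0,0,0,1,0.004]
    - [0,0,0,1,0.004]
    - [0,0,0,0,0.004]
    - [0,0,0,0,0.004]

```text
t: 17.02
tool_pos: [0.5476, -0.1039, 0.0941]
ee_rot: [-0.001, 0.987, 0.16, -0.001]
contact_force: [-5.5, 6.7, -2.6]
grip_width: 0.0103
finger_force: 59.1
```

```bash
python3 st2.py
```

```text
17.02 [ 0.5476 -0.1039  0.0941] y -71.59 F [-5.55  6.69 -2.6 ] M [1.378 0.951 0.156] 0.010311025472399654 59.10374164581299 j7 -0.81
bar ((0.04467116668820381, 0.01245075836777687), 18.2677001953125) hand 18.411102024266327
mark0 (np.int32(39), array([ 0.5455, -0.0778,  0.0789]), np.float64(99.3)) now (np.int32(99), array([ 0.5454, -0.0776,  0.0789]), np.float64(99.5))
piston axis X 0.1313 pred 0.13140027421229356
```

Emit:
apply_moves:
  plan:
    - [0,0,0,1,0.004]
    - [0,0,0,1,0.004]
    - [0,0,0,1,0.004]
    - [0,0,0,1,0.004]
    - [0,0,0,0,0.004]
    - [0,0,0,0,0.004]

```text
t: 17.57
tool_pos: [0.5475, -0.1038, 0.0941]
ee_rot: [-0.001, 0.992, 0.125, -0.001]
contact_force: [-4.6, 7.1, -1.6]
grip_width: 0.0106
finger_force: 59.1
```

```bash
python3 st2.py
```

```text
17.57 [ 0.5475 -0.1038  0.0941] y -75.59 F [-4.58  7.1  -1.64] M [1.481 1.01  0.188] 0.010646412177187911 59.149659276008606 j7 -0.87
bar ((0.04484466835856438, 0.012389511801302433), 14.643392562866211) hand 14.414909912576661
mark0 (np.int32(39), array([ 0.5455, -0.0778,  0.0789]), np.float64(99.3)) now (np.int32(95), array([ 0.5455, -0.0776,  0.079 ]), np.float64(99.4))
piston axis X 0.1317 pred 0.13215934742778973
```

Emit:
apply_moves:
  plan:
    - [0,0,0,1,0.004]
    - [0,0,0,1,0.004]
    - [0,0,0,1,0.004]
    - [0,0,0,1,0.004]
    - [0,0,0,0,0.004]
    - [0,0,0,0,0.004]

```text
t: 18.12
tool_pos: [0.5475, -0.1037, 0.0941]
ee_rot: [-0.001, 0.996, 0.091, -0.001]
contact_force: [-5.1, 7.3, -2.1]
grip_width: 0.0102
finger_force: 59.2
```

```bash
python3 st2.py
```

```text
18.12 [ 0.5475 -0.1037  0.0941] y -79.57 F [-5.08  7.32 -2.08] M [1.507 1.091 0.28 ] 0.010218431175494123 59.1993248462677 j7 -0.93
bar ((0.04437180608510971, 0.012453431263566017), 10.24767017364502) hand 10.429062211636762
mark0 (np.int32(39), array([ 0.5455, -0.0778,  0.0789]), np.float64(99.3)) now (np.int32(89), array([ 0.5455, -0.0772,  0.079 ]), np.float64(99.1))
piston axis X 0.1317 pred 0.13307998537213622
```

Contact with the V came at about X = 131.7 mm. Compression is now about 1.3 mm (roughly 8 N), and the torque rise suggests 8–11 N. One more 3° step.

Emit:
apply_moves:
  plan:
    - [0,0,0,0.75,0.004]
    - [0,0,0,0.75,0.004]
    - [0,0,0,0.75,0.004]
    - [0,0,0,0.75,0.004]
    - [0,0,0,0,0.004]
    - [0,0,0,0,0.004]

```text
t: 18.67
tool_pos: [0.5475, -0.1036, 0.0941]
ee_rot: [-0.001, 0.998, 0.065, -0.001]
contact_force: [-5.0, 7.3, -1.5]
grip_width: 0.0104
finger_force: 59.2
```

```bash
python3 st2.py
```

```text
18.67 [ 0.5475 -0.1036  0.0941] y -82.56 F [-4.98  7.26 -1.54] M [1.582 1.025 0.283] 0.010407041762796703 59.24343466758728 j7 -0.98
bar ((0.044221431016922, 0.012465614825487137), 7.239326477050781) hand 7.439678458830542
mark0 (np.int32(39), array([ 0.5455, -0.0778,  0.0789]), np.float64(99.3)) now (np.int32(65), array([ 0.5453, -0.0771,  0.079 ]), np.float64(99.4))
piston axis X 0.1316 pred 0.13371005140258246
```

Compression is 2.0 mm, about 12 N, and the torque rise of 0.138 N m agrees at 11.5 N. I'm relieving the side load, letting go and lifting.

Emit:
apply_moves:
  plan:
    - [-0.0005,-0.001,0,0,0.004]
    - [-0.0005,-0.001,0,0,0.004]
    - [0,0,0,0,0.004]
    - [0,0,0,0,0.014]
    - [0,0,0,0,0.02]
    - [0,0,0,0,0.03]
    - [0,0,0,0,0.036]
    - [0,0,0,0,0.036]

```text
t: 19.38
tool_pos: [0.5476, -0.104, 0.0954]
ee_rot: [0.0, 0.998, 0.064, 0.001]
contact_force: [0.1, -0.0, 0.1]
grip_width: 0.036
finger_force: 0.0
```

Emit:
apply_moves:
  plan:
    - [0,0,-0.008,0,0.036]
    - [0,0,-0.02,0,0.036]
    - [0,0,-0.035,0,0.036]
    - [0,0,-0.035,0,0.036]
    - [0,0,-0.02,0,0.036]
    - [0,0,0,0,0.036]
    - [0,0,0,0,0.036]
    - [0,0,0,0,0.036]

```text
t: 20.05
tool_pos: [0.5469, -0.1033, 0.2125]
ee_rot: [-0.0, 0.998, 0.064, -0.0]
contact_force: [0.2, -0.4, -1.2]
grip_width: 0.0362
finger_force: 0.0
```

```bash
python3 st2.py; python3 - <<'E'
from h import *
d=eyes.read_camera("wrist"); cv2.imwrite("pics/w5.png",d["frame"])
E
```

```text
20.05 [ 0.5469 -0.1033  0.2125] y -82.61 F [ 0.18 -0.35 -1.24] M [-0.033  0.007 -0.024] 0.036204420003271974 0.0 j7 -1.06
bar ((0.04429227113723755, 0.012291655875742435), 7.75994873046875) hand 7.390046654696661
mark0 (np.int32(39), array([ 0.5455, -0.0778,  0.0789]), np.float64(99.3)) now (np.int32(31), array([ 0.5453, -0.0777,  0.0789]), np.float64(99.7))
piston axis X 0.132 pred 0.13360101253280693
```

View pics/w5.png

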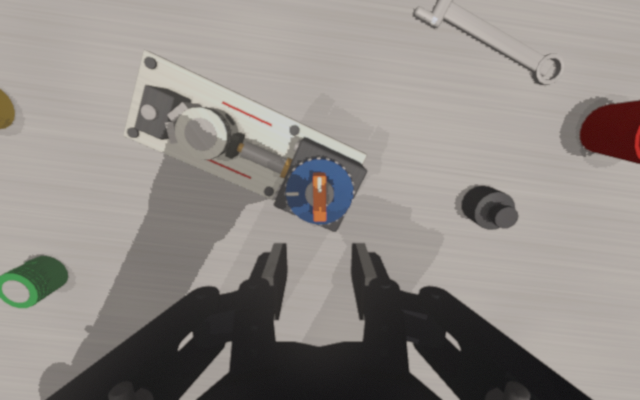

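The piston, at (205,132), is seated against the V-block with the pad on it. The bar held its angle (7.7°), the ring's mark hasn't moved, and the gripper is clear. I'm handing in the job.

```bash
python3 -c "
from h import *
print(ticket.job_done())"
```

```text
the job is handed in; nothing more can be done
None
```

The job is handed in: the piston stands crown up against the V-block, held at about 12 N (from spring compression and the knob torque rise), with the stop ring undisturbed and the arm clear.

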